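# Fit the crank and wind the vise shut on the end plate

### The arm

A 6-joint arm with a two-finger parallel gripper is mounted at the origin on the work surface; the furniture and walls round the work are solid. World frame = base frame: x ahead of the robot, y to its left, z up, the work surface at z = 0. Lengths are in m, angles in rad, forces in N, time in s.
With the tool pointing down it reaches from about 0.25 to 0.775 m from the base axis. Payload 4 kg.
Tool frame: the origin (TCP) lies at the centre of the arm's flange, where the gripper is bolted on; the fingertips stand 199 mm ahead of it and the grasp point (between the pads) lies 180 mm ahead of it (robot.tcp_to_tips is the z of the fingertips in the tool frame, in m); z points along the fingers, y is the line along which they close (so a half turn about z gives the same grasp; the last joint's range is limited). The gripper opens to 94 mm and grips with 3 to 60 N. Pads are 16 mm wide; open, the fingers measure 119 mm over their backs; the gripper's body (75 mm by 177 mm) begins 78 mm behind the grasp point.
Start: joints at [1.182, 0.087, 1.371, -0, 1.684, -0.103], TCP at [0.155, 0.528, 0.405] pointing down, gripper open.
Joint ranges: [-3.1, 3.1], [-0.76, 2.03], [0.27, 2.55], [-1.08, 4.22], [0.17, 2.65], [-2.57, 2.57]. Speed limits (rad/s): [2.79, 2.79, 3.14, 3.14, 3.14, 3.14].

### API

Orientations are given as [roll, pitch, yaw] about the fixed x, y, z axes, in that order (R = Rz(yaw) Ry(pitch) Rx(roll)).
In Python, from bench import robot gives the robot as it stands.
- The arm moves only by the tool play_rows, never from a script. Its arguments are lists of equal length, an entry for each row: "translation": the shift along the tool's x, y, z scaled (see below), a list of three; "twist": the turn, a rotation vector about the tool's x, y, z scaled (see below), a list of three; "gripper": the opening, from -1 (shut) to 1 (fully open). A call has 1 to 8 rows; each row shifts and turns the commanded pose from where the row before left it, along the tool's axes as they then stand; what a row does not reach is not made up. The controller multiplies each number of a shift by 0.04 m and each number of a turn by 0.1 rad. A row lasts 1/10 s, in which the tool goes at most 50 mm and 8.59 degrees, less where a joint would pass 70% of its speed; a pose out of reach is approached as far as the arm can. A call with a number of a shift or a turn outside -1 to 1 is refused whole. A call with a gripper value outside its range is refused whole. The fingers move at their own pace and stop on an object; the grip force is fixed at half the most. Time passes only in rows, so rows that do not move let the fingers close. It gives the time, the measured TCP pose, the force, the opening and the grip force at its end, in the units of the state.
- robot.get_obs(): the state, without advancing time (a new reading comes with each control period).
- robot.snapshot(name): name is "side" or "top" or "wrist"; returns the picture (400x640x3 uint8, red, green, blue); there is no depth.
- robot.camera_model(name): a dict with "camera_matrix" (3x3 intrinsics, pixels), "k1" (the pictures are not rectified: a ray, as slopes to the right and down, at radius r is drawn at 1 + k1 r^2 times it, then the intrinsics apply), "rvec" (rotation vector, rad) and "tvec" (3), from world to camera coordinates, as OpenCV has them. Camera axes: x right, y down, z forward; pixel columns grow to the right and rows downward; lengths in m; the calibration is good to about 2 mm. A picture is of the moment at which its call begins: read the wrist's pose just before it. camera_model takes no time and is no camera call; for the wrist camera it gives the pose at the moment of the call.
- robot.close_job(): hands the job in; it is judged then, once.
Trained networks look in the newest picture that a camera, given by its name, has taken for a name from the list of things; names that differ only in an ending like _2 or _b are one class to them, and where a whole thing is asked for, a point or a joint stands for the part that bears it (a point fixed in the world has none). Each returns a list of dicts, best first, with "score" (0 to 1); they miss things now and then, are a little off and sometimes report something else, mostly with a low value. They report only what shows in the picture. A call takes as long as a camera call. They do not tell look-alikes from the thing itself.
- robot.recognise(name, camera): "centre" ([x, y, z] in m, in world coordinates, good to about 4 mm: the middle of the surface that is visible of it).
- robot.spot_point(name, camera): "centre" ([x, y, z] in m, in world coordinates, good to about 4 mm: a listed point, or the origin of a listed thing).
The state is a dict: "time": time; "joint_positions": joint angles; "qvel": joint speeds; "joint_torque": joint torques, N m; "tool_pos": TCP position; "ee_rot": TCP orientation; "wrist_force": force on the tool from outside, world axes, zero at the start; "wrist_torque": the same for the moment, N m; "width": finger opening in m; "finger_force": force on a finger pad.
Only numpy, scipy, OpenCV 4.12 (cv2) and the standard library are available. Lean on these libraries where they do the work, as an engineer would, in place of code of your own. Each camera call takes 0.05 s, during which the arm holds its last target. There are 200 camera calls.

### The job

Fit the loose crank fully down onto the square shaft of the small blue vise and wind it clockwise by its red grip, turn after turn, until the moving jaw holds the aluminium end plate firmly against the pad of the fixed jaw. Feel for the stop and do not force it: overtightening bends the plate. Leave the crank on the shaft, let go of it, and leave the vial, the dropper bottle and the tin where they are.

Things in the scene. Friction and masses are not known exactly. Their poses are not given: they have to be found in the camera images.
- vise: Small vise fixed to the bench: black base 130 mm wide, from x = -45 to 215 mm; blue gearbox 70 x 80 mm, top 58 mm over the bench; moving jaw; fixed jaw at the far end. Jaws 118 mm wide, tops 35 mm over the bench; the plate's bed is at 14 mm. Origin: on the bench under the crank shaft's axis; x from gearbox to fixed jaw, z up.
- shaft_seat (a point): Centre of the steel collar (32 mm wide, 62 mm over the bench) on the gearbox, on which the fitted crank's underside rests. From it rises the upright square shaft: 14 x 14 mm, 24 mm long, then a round pilot 11 mm wide, 4 mm long (28 mm in all). z: shaft axis, up; the frame turns with the shaft, x and y square to its flats.
- shaft (a joint): Shaft turn, rad; grows clockwise from above, closing the jaw 20 mm a turn. Friction of 0.15 N m (2.3 N at the crank's grip) resists it and holds it where left. Once the plate is pinched the resistance at the grip climbs steeply: 5 to 8 N along the circle is firm, over 13 N bends the plate. On release friction keeps up to 47 N of clamping.
- jaw_face (a point): Middle of the moving jaw's clamping face, which moves along the vise's +x as it closes; axes as the vise's.
- fixed_face (a point): Middle of the fixed jaw's front, looking to the vise's -x; axes as the vise's. An adjustable steel pad (100 mm wide, 15 mm high) stands out of this front by 6 to 12 mm towards the moving jaw; its setting differs each time and is not measured. The plate is pinched against the pad.
- plate: Loose aluminium end plate, 68 (x) x 90 (y) x 12 mm with a brass port 16 mm higher (centred 14 mm to -y), lying on the vise bed between the jaws, about square to them, its 68 mm side along the winding direction. Origin: centre of the underside. The jaw pushes it along the bed and squares it.
- crank: Loose steel crank, about 0.35 kg, lying flat on the bench, z up. Origin: centre of the hub's underside. Hub: block 32 x 32 x 30 mm high with a 16 mm square through hole (1 mm play a side on the shaft), sides along x and y. A flat arm 24 mm wide, 12 mm thick runs from the hub along +x to an upright red grip at x = 65 mm. Grasp the hub across y (32 mm).
- grip_mid (a point): Upright red grip on the crank, 22 mm diameter, 13 to 65 mm over the crank's underside, 65 mm from the hub's axis; it spins freely on its pin, so the fingers may keep their direction while winding. The point: on its axis, 48 mm over the crank's underside. Its x and y spin with the grip, not with the arm.
- vial: Bystander: small white vial with blue cap, 21 mm diameter, 51 mm high; origin centre of the underside.
- dropper: Bystander: white dropper bottle with red tip, 27 mm diameter, 86 mm high; origin centre of the underside.
- tin: Bystander: low round metal tin of screws, 56 mm diameter, 19 mm high; origin centre of the underside.
Mind the look-alikes: they are no part of the job. Leave any brown, green or pink look-alike of the crank alone.

How it is judged:
By the outcome, as a careful person would: the job done as asked, in the order asked, and still so for the second after the job is handed in, with the robot touching nothing.
It also fails if it takes over 72 s, if anything falls off the work surface, if the arm or the gripper's body presses on something with over 40 N, if the wrist force passes 120 N, or if a joint passes its speed limit or range.

## Working session

There is one attempt and no reset: what is moved stays moved. The work goes in short steps, Python scripts to look and compute and a tool call to move; the robot and the scene stay as the last step left them, time stands still between calls to the robot, and variables do not carry over. Pictures are saved under pics/ and viewed, at most 10 in all, crops included, and the job is handed in when it is done.

Besides the shell and the picture viewer there is one more tool, called after "Emit:" in YAML: its name, and indented under it one key for each argument. play_rows: Moves the arm, as the interface text tells. Its arguments: {"type":"object","properties":{"translation":{"type":"array","items":{"type":"array","items":{"type":"number","minimum":-1,"maximum":1}}},"twist":{"type":"array","items":{"type":"array","items":{"type":"number","minimum":-1,"maximum":1}}},"gripper":{"type":"array","items":{"type":"number"}}},"required":["translation","twist","gripper"]}

```bash
mkdir -p pics
python3 - <<'E'
from bench import robot
import cv2
ims=[]
for c in ["top","side"]:
    im=robot.snapshot(c); ims.append(im)
    cv2.imwrite(f"pics/{c}0.png",im[:,:,::-1])
    for n in ["crank","grip_mid","shaft_seat","plate","jaw_face","fixed_face","vise","vial","dropper","tin"]:
        print(c,n,[(round(d["score"],2),[round(float(v),4) for v in d["centre"]]) for d in robot.spot_point(n,c)[:4]])
o=robot.get_obs();print(o)
m=robot.camera_model("top");print(m)
E
```

```text
top crank [(0.94, [0.2954, 0.235, -0.0011]), (0.92, [0.3541, 0.1223, -0.0012]), (0.86, [0.502, 0.0663, 0.0034]), (0.73, [0.3571, -0.0877, 0.0008])]
top grip_mid [(0.67, [0.3188, -0.0347, 0.0481]), (0.57, [0.3554, 0.0573, 0.0484]), (0.47, [0.4577, 0.0207, 0.0514]), (0.25, [0.605, 0.3078, 0.0256])]
top shaft_seat [(0.59, [0.5519, 0.2766, 0.0638])]
top plate [(0.6, [0.643, 0.3379, 0.0144])]
top jaw_face [(0.61, [0.605, 0.309, 0.0264]), (0.49, [0.5094, 0.4184, 0.003])]
top fixed_face [(0.75, [0.7074, 0.3657, 0.0307]), (0.45, [0.4434, 0.2373, 0.0021])]
top vise [(0.71, [0.5485, 0.2684, -0.0017]), (0.37, [0.6102, 0.3097, 0.0247])]
top vial [(0.61, [0.5089, 0.4198, 0.0038]), (0.36, [0.706, 0.3661, 0.0308])]
top dropper [(0.64, [0.7538, 0.2471, 0.0002])]
top tin [(0.92, [0.442, 0.2381, 0.0001])]
side crank [(0.7, [0.3496, 0.1218, 0.0026]), (0.64, [0.3582, -0.0914, 0.0022]), (0.63, [0.501, 0.0652, 0.0014]), (0.61, [0.2932, 0.2385, 0.0013])]
side grip_mid [(0.71, [0.3547, 0.214, 0.0465]), (0.64, [0.3155, -0.0365, 0.0511]), (0.52, [0.5469, 0.2732, 0.0611]), (0.42, [0.4527, 0.0228, 0.0458])]
sid
[... 672 characters left out ...]
0039515e+01, -3.02608681e+01,  7.17609935e-02,
        2.35685759e-02,  1.95848099e-05]), 'tool_pos': array([0.15507532, 0.52768976, 0.40472298]), 'ee_rot': array([3.14145913e+00, 4.56397294e-05, 2.85576806e+00]), 'wrist_force': array([-0.13691238,  0.05827855,  1.0893901 ]), 'wrist_torque': array([-0.03476384,  0.03015022, -0.0050606 ]), 'finger_force': 0.0, 'width': 0.09404792489625367}
{'camera_matrix': array([[384.42270444,   0.        , 314.14241495],
       [  0.        , 384.42270444, 201.75297054],
       [  0.        ,   0.        ,   1.        ]]), 'k1': 0.02920368357035498, 'rvec': array([ 2.15439603, -2.18979282,  0.13278369]), 'tvec': array([0.1812424 , 0.54578606, 0.86806128])}
```

View pics/top0.png

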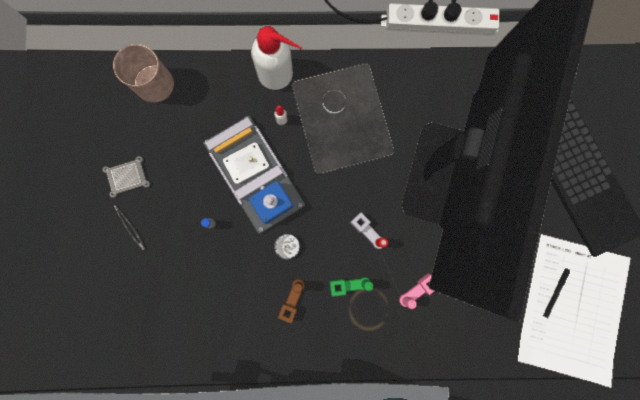

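View pics/side0.png

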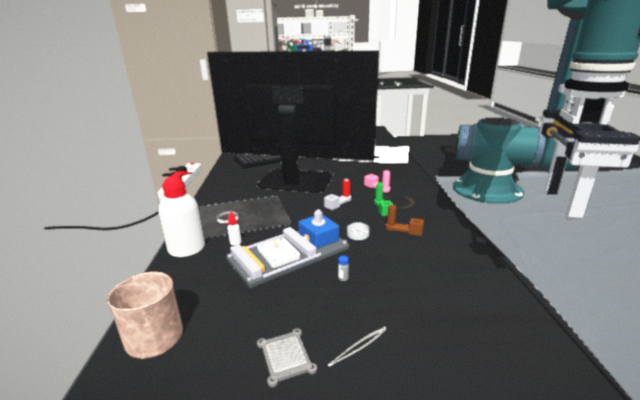

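Candidates in the top view: brown (290,305), green (350,286) and pink (415,292) are look-alikes. The grey steel one with the red grip, hub (361,222) and grip (381,242), fits the description. I'll confirm it in a wrist close-up.

```bash
cat > h.py <<'E'
from bench import robot
import numpy as np, cv2
from scipy.spatial.transform import Rotation as R
def pose():
    o=robot.get_obs(); return o["tool_pos"],R.from_euler("xyz",o["ee_rot"])
def plan(p,yaw,n=None):
    p0,r0=pose(); tgt=R.from_euler("xyz",[np.pi,0,yaw])
    d=(r0.inv()*tgt).as_rotvec(); dp=np.array(p)-p0
    k=n or int(np.ceil(max(np.abs(dp).max()/.036,np.abs(d).max()/.1,np.linalg.norm(dp)/.045)))
    print("rows",k)
    for i in range(k):
        r=r0*R.from_rotvec(d*i/k)
        print(np.round(r.inv().apply(dp/k)/.04,3).tolist(),np.round(d/k/.1,3).tolist())
def und(cam,uv,m=None):
    m=m or robot.camera_model(cam); K=m["camera_matrix"]
    q=(np.array(uv,float).reshape(-1,2)-K[:2,2])/K[0,0]; s=q.copy()
    for _ in range(20): s=q/(1+m["k1"]*(s**2).sum(1,keepdims=True))
    return s,m
def pix2w(cam,uv,z,m=None):
    s,m=und(cam,uv,m); Rm=cv2.Rodrigues(m["rvec"])[0]; t=np.ravel(m["tvec"])
    c=-Rm.T@t; d=np.c_[s,np.ones(len(s))]@Rm
    return c+d*((z-c[2])/d[:,2])[:,None]
def w2pix(P,m):
    Rm=cv2.Rodrigues(m["rvec"])[0]; q=np.atleast_2d(P)@Rm.T+np.ravel(m["tvec"]); s=q[:,:2]/q[:,2:]
    s=s*(1+m["k1"]*(s**2).sum(1,keepdims=True)); K=m["camera_matrix"]; return s*K[0,0]+K[:2,2]
E
python3 - <<'E'
from h import *
p,r=pose(); m=robot.camera_model("wrist"); Rm=cv2.Rodrigues(m["rvec"])[0]; c=-Rm.T@np.ravel(m["tvec"])
print("cam in tool",r.inv().apply(c-p),"optical axis in tool",r.inv().apply(Rm[2]),"right",r.inv().apply(Rm[0]),m["camera_matrix"],m["k1"])
plan([.49,.06,.33],.77)
plan([.5495,.2766,.36],.77)
E
```

```text
cam in tool [0.08285334 0.00057488 0.01960704] optical axis in tool [-0.28574959  0.00145402  0.95830322] right [ 6.99314281e-04  9.99998899e-01 -1.30876192e-03] [[327.77165647   0.         326.89050288]
 [  0.         327.77165647 200.75532996]
 [  0.           0.           1.        ]] -0.03008325667060912
rows 21
[-0.54, -0.422, 0.089] [0.0, -0.0, 0.993]
[-0.579, -0.366, 0.089] [0.0, -0.0, 0.993]
[-0.612, -0.307, 0.089] [0.0, -0.0, 0.993]
[-0.64, -0.245, 0.089] [0.0, -0.0, 0.993]
[-0.661, -0.18, 0.089] [0.0, -0.0, 0.993]
[-0.675, -0.114, 0.089] [0.0, -0.0, 0.993]
[-0.683, -0.046, 0.089] [0.0, -0.0, 0.993]
[-0.684, 0.022, 0.089] [0.0, -0.0, 0.993]
[-0.679, 0.089, 0.089] [0.0, -0.0, 0.993]
[-0.667, 0.156, 0.089] [0.0, -0.0, 0.993]
[-0.648, 0.222, 0.089] [0.0, -0.0, 0.993]
[-0.623, 0.285, 0.089] [0.0, -0.0, 0.993]
[-0.591, 0.345, 0.089] [0.0, -0.0, 0.993]
[-0.554, 0.402, 0.089] [0.0, -0.0, 0.993]
[-0.512, 0.455, 0.089] [0.0, -0.0, 0.993]
[-0.464, 0.504, 0.089] [0.0, -0.0, 0.993]
[-0.412, 0.547, 0.089] [0.0, -0.0, 0.993]
[-0.356, 0.585, 0.089] [0.0, -0.0, 0.993]
[-0.296, 0.618, 0.089]
[... 290 characters left out ...]
, 0.065, 0.053] [0.0, -0.0, 0.993]
[-0.544, 0.119, 0.053] [0.0, -0.0, 0.993]
[-0.529, 0.172, 0.053] [0.0, -0.0, 0.993]
[-0.51, 0.224, 0.053] [0.0, -0.0, 0.993]
[-0.485, 0.273, 0.053] [0.0, -0.0, 0.993]
[-0.455, 0.32, 0.053] [0.0, -0.0, 0.993]
[-0.421, 0.364, 0.053] [0.0, -0.0, 0.993]
[-0.383, 0.404, 0.053] [0.0, -0.0, 0.993]
[-0.341, 0.44, 0.053] [0.0, -0.0, 0.993]
[-0.296, 0.471, 0.053] [0.0, -0.0, 0.993]
[-0.248, 0.498, 0.053] [0.0, -0.0, 0.993]
[-0.197, 0.521, 0.053] [0.0, -0.0, 0.993]
[-0.145, 0.538, 0.053] [0.0, -0.0, 0.993]
[-0.091, 0.549, 0.053] [0.0, -0.0, 0.993]
[-0.036, 0.555, 0.053] [0.0, -0.0, 0.993]
[0.02, 0.556, 0.053] [0.0, -0.0, 0.993]
[0.075, 0.552, 0.053] [0.0, -0.0, 0.993]
```

Emit:
play_rows:
  translation:
    - [-0.535, -0.154, 0.05]
    - [-0.547, -0.1, 0.05]
    - [-0.555, -0.046, 0.05]
    - [-0.557, 0.01, 0.05]
    - [-0.553, 0.065, 0.05]
    - [-0.544, 0.12, 0.05]
    - [-0.53, 0.172, 0.05]
    - [-0.51, 0.224, 0.05]
  twist:
    - [0, 0, 1]
    - [0, 0, 1]
    - [0, 0, 1]
    - [0, 0, 1]
    - [0, 0, 1]
    - [0, 0, 1]
    - [0, 0, 1]
    - [0, 0, 1]
  gripper: [1, 1, 1, 1, 1, 1, 1, 1]

```text
time: 1.9
tool_pos: [0.3059, 0.4311, 0.3887]
ee_rot: [3.141, -0.0, 2.052]
wrist_force: [-0.3, -0.4, 0.3]
width: 0.0938
finger_force: 0.0
```

Emit:
play_rows:
  translation:
    - [-0.485, 0.273, 0.05]
    - [-0.455, 0.32, 0.05]
    - [-0.42, 0.364, 0.05]
    - [-0.383, 0.404, 0.05]
    - [-0.34, 0.44, 0.05]
    - [-0.296, 0.47, 0.05]
    - [-0.248, 0.5, 0.05]
    - [-0.2, 0.52, 0.05]
  twist:
    - [0, 0, 1]
    - [0, 0, 1]
    - [0, 0, 1]
    - [0, 0, 1]
    - [0, 0, 1]
    - [0, 0, 1]
    - [0, 0, 1]
    - [0, 0, 1]
  gripper: [1, 1, 1, 1, 1, 1, 1, 1]

```text
time: 2.7
tool_pos: [0.4554, 0.3343, 0.3726]
ee_rot: [-3.142, -0.0, 1.252]
wrist_force: [-0.6, 0.2, -0.3]
width: 0.0942
finger_force: 0.0
```

Emit:
play_rows:
  translation:
    - [-0.145, 0.54, 0.05]
    - [-0.09, 0.55, 0.05]
    - [-0.036, 0.555, 0.05]
    - [0.02, 0.556, 0.05]
    - [0.075, 0.552, 0.05]
    - [0, 0, 0]
  twist:
    - [0, 0, 1]
    - [0, 0, 1]
    - [0, 0, 1]
    - [0, 0, 1]
    - [0, 0, 0.8]
    - [0, 0, 0]
  gripper: [1, 1, 1, 1, 1, 1]

```text
time: 3.3
tool_pos: [0.5497, 0.2724, 0.3618]
ee_rot: [3.141, 0.001, 0.772]
wrist_force: [-0.5, -0.5, 1.0]
width: 0.0936
finger_force: 0.0
```

Run:
```python
from h import *
import pickle
o=robot.get_obs();print(o["time"],o["tool_pos"],o["ee_rot"])
m=robot.camera_model("wrist"); im=robot.snapshot("wrist"); pickle.dump((m,im),open("w1.pkl","wb"))
for n in ["shaft_seat","plate","jaw_face","fixed_face","vise"]:
    print(n,[(round(d["score"],2),np.round(d["centre"],4)) for d in robot.spot_point(n,"wrist")[:2]])
u=w2pix([.5495,.2766,.09],m)[0];print(u)
x,y=int(u[0]),int(u[1]); c=im[max(0,y-60):y+60,max(0,x-80):x+80]
cv2.imwrite("pics/w1.png",np.vstack([cv2.resize(c,(640,480),interpolation=cv2.INTER_CUBIC)])[:,:,::-1])
print(max(0,x-80),max(0,y-60)); cv2.imwrite("pics/w1full.png",im[:,:,::-1])
```

```text
3.3 [0.54965301 0.27235496 0.36175808] [3.14116732e+00 1.05362245e-03 7.72348494e-01]
shaft_seat [(0.82, array([0.5539, 0.2707, 0.0648]))]
plate [(0.7, array([0.6474, 0.335 , 0.0122]))]
jaw_face [(0.65, array([0.6108, 0.3048, 0.0284]))]
fixed_face []
vise [(0.66, array([5.469e-01, 2.756e-01, 2.000e-04]))]
[322.54325585 208.42320789]
242 148
```

View pics/w1.png

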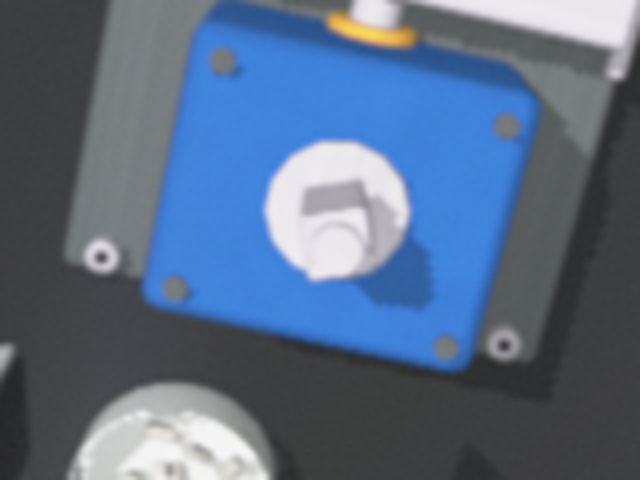

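The wrist crop shows the collar centre at about wrist pixel (326,200), the pilot at about (326,209), and the shaft flats turned a few degrees in the image. I'll go closer for a finer fix.

Emit:
play_rows:
  translation:
    - [0, 0, 0.7]
    - [0, 0, 0.7]
    - [0, 0, 0]
    - [0, 0, 0]
  twist:
    - [0, 0, 0]
    - [0, 0, 0]
    - [0, 0, 0]
    - [0, 0, 0]
  gripper: [1, 1, 1, 1]

```text
time: 4.0
tool_pos: [0.5475, 0.2744, 0.3068]
ee_rot: [-3.141, 0.001, 0.777]
wrist_force: [-0.2, 1.4, 0.4]
width: 0.0939
finger_force: 0.0
```

Run:
```python
from h import *
import pickle
o=robot.get_obs();print(o["time"],o["tool_pos"],o["ee_rot"])
m=robot.camera_model("wrist"); im=robot.snapshot("wrist"); pickle.dump((m,im,o["tool_pos"],o["ee_rot"]),open("w2.pkl","wb"))
u=w2pix([.551,.2735,.075],m)[0];print(u)
x,y=np.round(u).astype(int)-[40,30]; c=im[y:y+60,x:x+80]
cv2.imwrite("pics/w2.png",cv2.resize(c,(800,600),interpolation=cv2.INTER_CUBIC)[:,:,::-1]);print("crop origin",x,y)
```

```text
4.0 [0.54748846 0.27436933 0.30677268] [-3.14106552e+00  7.55464410e-04  7.76814786e-01]
[331.12238654 227.58390495]
crop origin 291 198
```

View pics/w2.png

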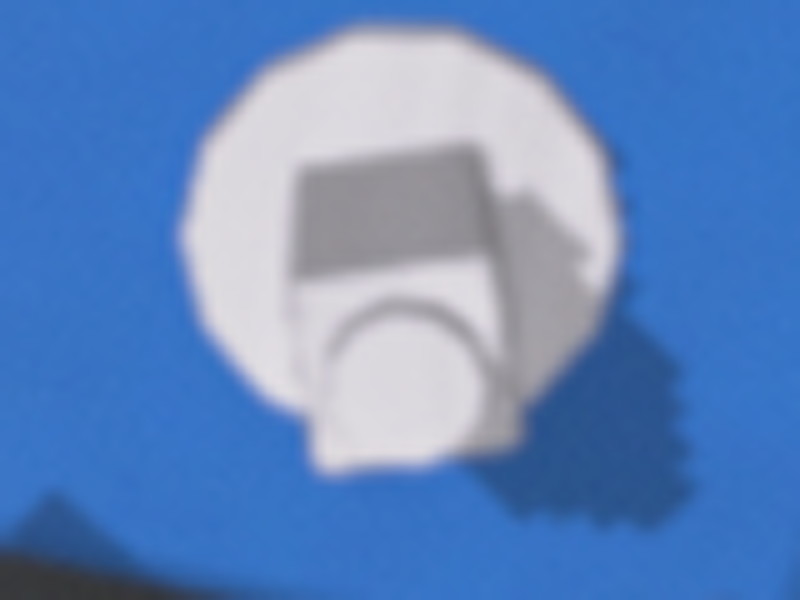

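Run:
```python
from h import *
import pickle
from scipy.optimize import least_squares
m,im,tp,er=pickle.load(open("w2.pkl","rb"))
px=np.array([(298,168),(480,145),(294,278),(495,252),(522,448),(316,472),(405,387)])/10-.45+[291,198]
def mod(v):
    a=v[2];c=lambda i:v[:2]+.00707*1.4*np.array([np.cos(a+i*np.pi/2),np.sin(a+i*np.pi/2)])
    # image order: near-left, near-right, far-right, far-left
    P=[[*c(0),.062],[*c(1),.062],[*c(0),.086],[*c(1),.086],[*c(2),.086],[*c(3),.086],[v[0],v[1],.090]]
    return w2pix(P,m)
best=None
for s in(1,-1):
  for a0 in np.arange(0,6.28,.3):
    f=lambda v:(mod(v)-px).ravel()
    r=least_squares(f,[.551,.2735,a0])
    if best is None or r.cost<best.cost: best=r
    # mirrored order
    def mod2(v):
        P=mod(v); return P[[1,0,3,2,5,4,6]]
    r=least_squares(lambda v:(mod2(v)-px).ravel(),[.551,.2735,a0])
    if r.cost<best.cost: best=r
v=best.x;print(v,best.cost,np.round(best.fun.reshape(-1,2),2).tolist())
print("flat angle mod 90 deg",np.degrees(v[2]+np.pi/4)%90)
```

```text
[0.55066157 0.27333147 6.40519345] 1.165033688425591 [[-0.4, -0.59], [0.57, -0.66], [-0.76, 0.22], [0.38, 0.22], [0.15, 0.21], [-0.1, 0.31], [0.17, 0.23]]
flat angle mod 90 deg 51.990551880885505
```

Run:
```python
from h import *
plan([.5015,.066,.28],.77)
```

```text
rows 6
[-0.747, 0.484, 0.116] [0.001, -0.003, 0.011]
[-0.746, 0.485, 0.117] [0.001, -0.003, 0.011]
[-0.746, 0.485, 0.117] [0.001, -0.003, 0.011]
[-0.745, 0.486, 0.117] [0.001, -0.003, 0.011]
[-0.745, 0.487, 0.117] [0.001, -0.003, 0.011]
[-0.744, 0.488, 0.117] [0.001, -0.003, 0.011]
```

Emit:
play_rows:
  translation:
    - [-0.746, 0.485, 0.11]
    - [-0.746, 0.485, 0.11]
    - [-0.746, 0.485, 0.11]
    - [-0.746, 0.485, 0.11]
    - [-0.746, 0.485, 0.11]
    - [-0.746, 0.485, 0.11]
    - [0, 0, 0]
    - [0, 0, 0]
  twist:
    - [0, 0, 0.01]
    - [0, 0, 0.01]
    - [0, 0, 0.01]
    - [0, 0, 0.01]
    - [0, 0, 0.01]
    - [0, 0, 0.01]
    - [0, 0, 0]
    - [0, 0, 0]
  gripper: [1, 1, 1, 1, 1, 1, 1, 1]

```text
time: 4.85
tool_pos: [0.5016, 0.0652, 0.2824]
ee_rot: [3.139, -0.003, 0.768]
wrist_force: [0.7, 1.1, -0.0]
width: 0.0941
finger_force: 0.0
```

Run:
```python
from h import *
import pickle
o=robot.get_obs();print(o["time"],o["tool_pos"],o["ee_rot"])
m=robot.camera_model("wrist"); im=robot.snapshot("wrist"); pickle.dump((m,im,o["tool_pos"],o["ee_rot"]),open("w3.pkl","wb"))
u=w2pix([.49,.055,.03],m)[0];print(u)
x,y=np.round(u).astype(int)-[80,60]; c=im[max(0,y):y+120,x:x+160]; print(c.shape)
cv2.imwrite("pics/w3.png",cv2.resize(c,None,fx=5,fy=5,interpolation=cv2.INTER_CUBIC)[:,:,::-1]);print("crop origin",x,y)
print([(round(d["score"],2),np.round(d["centre"],4)) for d in robot.spot_point("crank","wrist")[:2]])
```

```text
4.85 [0.501646   0.06524653 0.28243214] [ 3.13938033 -0.00349036  0.76826773]
[324.90352424 240.34614717]
(120, 160, 3)
crop origin 245 180
[(0.95, array([0.5012, 0.0614, 0.0041])), (0.94, array([0.3497, 0.1213, 0.0008]))]
```

View pics/w3.png

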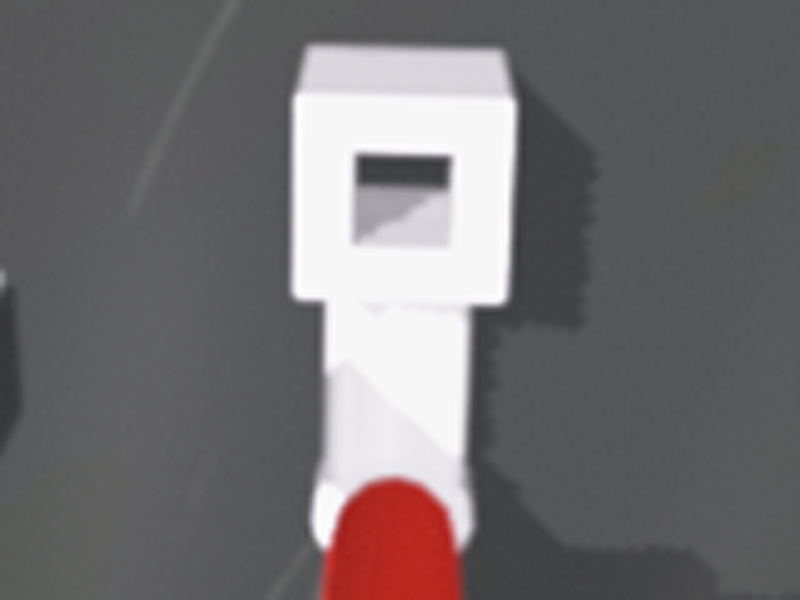

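The crop confirms the steel-grey crank with the red grip: hub top centre at crop (403,199), grip below it at about (395,540).

Run:
```python
from h import *
import pickle
from scipy.optimize import least_squares
m,im,tp,er=pickle.load(open("w3.pkl","rb"))
px=np.array([(294,93),(516,97),(508,304),(292,299),(356,153),(452,156),(450,246),(352,243),(306,45),(504,49)])/5-.4+[245,180]
# tool frame: near=+x, image right=+y tool -> in world, right of tool x
L=np.array([[1,1],[1,-1],[-1,-1],[-1,1]])
P0=np.r_[np.c_[L*.016,np.full(4,.03)],np.c_[L*.008,np.full(4,.03)],np.c_[L[:2]*.016,[0,0]]]
def mod(v):
    P=P0.copy(); P[:,:2]=P0[:,:2]@np.array([[np.cos(v[2]),np.sin(v[2])],[-np.sin(v[2]),np.cos(v[2])]])+v[:2]
    return w2pix(P,m)
r=least_squares(lambda v:(mod(v)-px).ravel(),[.5015,.066,.77]);v=r.x
print(v,np.degrees(v[2]),np.round(r.fun.reshape(-1,2),2).tolist())
plan([v[0],v[1],.204],v[2])
```

```text
[0.50228255 0.06664296 0.74449002] 42.65613591032248 [[0.56, 0.46], [-0.6, 0.65], [-0.75, -0.72], [0.77, -0.63], [-1.17, -0.99], [1.05, -1.11], [0.77, 0.91], [-0.67, 1.05], [0.51, 0.13], [-0.45, 0.23]]
rows 3
[0.003, 0.0, 0.649] [0.005, -0.009, 0.087]
[0.004, 0.001, 0.649] [0.005, -0.009, 0.087]
[0.005, 0.001, 0.649] [0.005, -0.009, 0.087]
```

Emit:
play_rows:
  translation:
    - [0, 0, 0.7]
    - [0, 0, 0.7]
    - [0.01, 0, 0.55]
    - [0, 0, 0]
    - [0, 0, 0]
  twist:
    - [0, 0, 0.09]
    - [0, 0, 0.09]
    - [0, 0, 0.09]
    - [0, 0, 0]
    - [0, 0, 0]
  gripper: [1, 1, 1, 1, 1]

```text
time: 5.45
tool_pos: [0.5018, 0.067, 0.2025]
ee_rot: [-3.141, -0.0, 0.745]
wrist_force: [-0.3, 0.3, 0.2]
width: 0.0943
finger_force: 0.0
```

Emit:
play_rows:
  translation:
    - [0, 0, 0]
    - [0, 0, 0]
    - [0, 0, 0]
    - [0, 0, 0]
    - [0, 0, 0]
    - [0, 0, 0]
    - [0, 0, 0]
    - [0, 0, 0]
  twist:
    - [0, 0, 0]
    - [0, 0, 0]
    - [0, 0, 0]
    - [0, 0, 0]
    - [0, 0, 0]
    - [0, 0, 0]
    - [0, 0, 0]
    - [0, 0, 0]
  gripper: [-1, -1, -1, -1, -1, -1, -1, -1]

```text
time: 6.25
tool_pos: [0.5014, 0.0658, 0.2022]
ee_rot: [-3.142, -0.0, 0.743]
wrist_force: [-0.3, 0.8, 0.5]
width: 0.0333
finger_force: 0.0
```

Emit:
play_rows:
  translation:
    - [0, 0, 0]
    - [0, 0, 0]
    - [0, 0, 0]
  twist:
    - [0, 0, 0]
    - [0, 0, 0]
    - [0, 0, 0]
  gripper: [-1, -1, -1]

```text
time: 6.55
tool_pos: [0.5014, 0.0658, 0.2022]
ee_rot: [-3.141, 0.0, 0.743]
wrist_force: [-0.9, -0.1, -0.1]
width: 0.0319
finger_force: 30.0
```

Emit:
play_rows:
  translation:
    - [0, 0, -0.7]
    - [0, 0, -0.9]
    - [0, 0, -0.9]
    - [0, 0, -0.9]
    - [0, 0, 0]
    - [0, 0, 0]
  twist:
    - [0, 0, 0]
    - [0, 0, 0]
    - [0, 0, 0]
    - [0, 0, 0]
    - [0, 0, 0]
    - [0, 0, 0]
  gripper: [-1, -1, -1, -1, -1, -1]

```text
time: 7.15
tool_pos: [0.5013, 0.0659, 0.3377]
ee_rot: [-3.141, -0.0, 0.743]
wrist_force: [-0.3, -0.6, -3.5]
width: 0.0317
finger_force: 30.0
```

Run:
```python
from h import *
import pickle
from scipy.spatial.transform import Rotation as R
for i in range(4):
    o=robot.get_obs();print(o["time"],o["tool_pos"],o["ee_rot"],o["width"],o["finger_force"],o["wrist_force"],o["joint_positions"][[0,5]])
    m=robot.camera_model("wrist"); im=robot.snapshot("wrist")
p,r=pose(); m=robot.camera_model("wrist")
pickle.dump((m,im,o["tool_pos"],o["ee_rot"]),open("w4.pkl","wb"))
u=w2pix(p+r.apply([0,0,.172]),m)[0];print(u)
x,y=np.round(u).astype(int)-[80,60]; y=max(0,min(y,280)); c=im[y:y+120,x:x+160]; print(c.shape)
cv2.imwrite("pics/w4.png",cv2.resize(c,None,fx=5,fy=5,interpolation=cv2.INTER_CUBIC)[:,:,::-1]);print("crop origin",x,y)
```

```text
7.15 [0.50129311 0.06586686 0.33767929] [-3.14148474e+00 -1.02333145e-04  7.42823579e-01] 0.03167659333348736 29.99556966824457 [-0.32783414 -0.61207656 -3.52534895] [0.01841976 0.846389  ]
7.2 [0.50089631 0.06584632 0.33602005] [-3.13916634e+00  2.58539169e-03  7.42776530e-01] 0.03177062549681212 29.99559345189482 [ 0.71303459 -0.34871051 -2.89709459] [0.01840691 0.84642724]
7.25 [0.50074974 0.06583901 0.33524442] [-3.13799235  0.00389635  0.74281864] 0.03160993400001388 29.99561488861218 [-0.76433094 -0.11041757 -3.07249745] [0.01839464 0.8463764 ]
7.3 [0.50077398 0.06583697 0.33508229] [-3.1377318   0.0042321   0.74281344] 0.0318829621679705 29.99564495868981 [-0.15516387  0.03496487 -3.7018983 ] [0.01839795 0.84638675]
[326.49063585 272.92015886]
(120, 160, 3)
crop origin 246 213
```

View pics/w4.png

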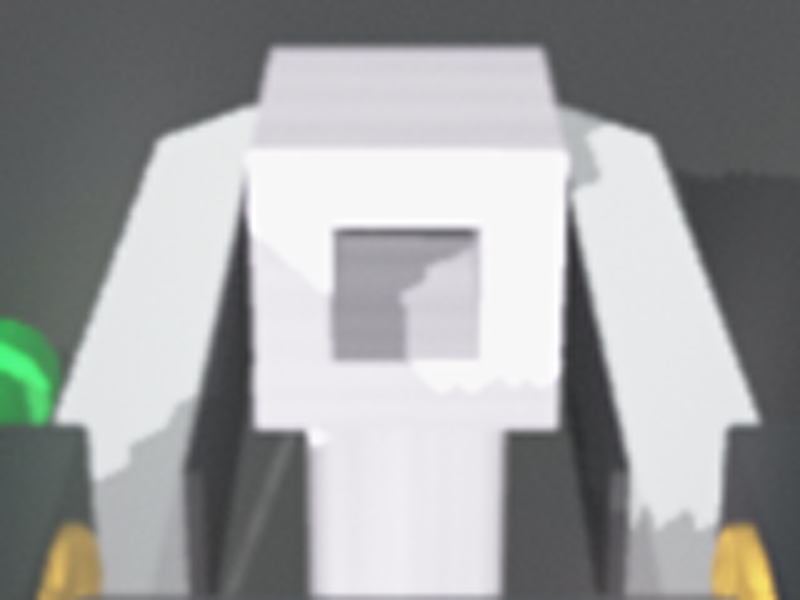

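Run:
```python
from h import *
import pickle
from scipy.optimize import least_squares
m,im,tp,er=pickle.load(open("w4.pkl","rb")); r0=R.from_euler("xyz",er)
px=np.array([(247,150),(568,152),(558,428),(253,428),(334,230),(480,230),(478,360),(334,360),(271,47),(543,47)])/5-.4+[246,213]
L=np.array([[1,-1],[1,1],[-1,1],[-1,-1]])
P0=np.r_[np.c_[L*.016,np.full(4,0.)],np.c_[L*.0078,np.full(4,0.)],np.c_[L[:2]*.016,[.03,.03]]]
def mod(v):
    return w2pix(tp+r0.apply(R.from_euler("zy",v[3:]).apply(P0)+v[:3]),m)
r=least_squares(lambda v:(mod(v)-px).ravel(),[0,0,.172,0,0]);print(r.x,np.round(r.fun.reshape(-1,2),2).tolist())
# re-check of collar measurements, hole-only
for s in (slice(0,4),slice(4,8)):
    q=least_squares(lambda v:(mod([*v,r.x[2],0,0])-px)[s].ravel(),[0,0]);print(q.x)
o=robot.get_obs();print(o["time"],o["tool_pos"],o["ee_rot"])
```

```text
[0.00113613 0.0002827  0.17132198 0.00373773 0.01161011] [[0.18, 0.48], [-0.31, 0.33], [-0.37, 0.2], [0.5, -0.02], [-0.73, -0.7], [0.67, -0.59], [0.51, 0.26], [-0.44, 0.15], [0.06, -0.16], [-0.06, 0.06]]
[0.00129615 0.00028481]
[0.00099828 0.0002828 ]
7.35 [0.5008467  0.06584358 0.3352638 ] [-3.13788631  0.00407021  0.74283549]
```

Run:
```python
from h import *
plan([.5498,.2726,.305],.911)
```

```text
rows 6
[0.733, -0.496, 0.125] [-0.007, 0.006, -0.28]
[0.747, -0.475, 0.125] [-0.007, 0.006, -0.28]
[0.76, -0.454, 0.125] [-0.007, 0.006, -0.28]
[0.772, -0.433, 0.125] [-0.007, 0.006, -0.28]
[0.784, -0.411, 0.126] [-0.007, 0.006, -0.28]
[0.795, -0.389, 0.126] [-0.007, 0.006, -0.28]
```

Emit:
play_rows:
  translation:
    - [0.733, -0.496, 0.12]
    - [0.747, -0.475, 0.12]
    - [0.76, -0.454, 0.12]
    - [0.772, -0.433, 0.12]
    - [0.784, -0.411, 0.12]
    - [0.795, -0.39, 0.12]
    - [0, 0, 0]
    - [0, 0, 0]
  twist:
    - [0, 0, -0.28]
    - [0, 0, -0.28]
    - [0, 0, -0.28]
    - [0, 0, -0.28]
    - [0, 0, -0.28]
    - [0, 0, -0.28]
    - [0, 0, 0]
    - [0, 0, 0]
  gripper: [-1, -1, -1, -1, -1, -1, -1, -1]

```text
time: 8.15
tool_pos: [0.5501, 0.273, 0.307]
ee_rot: [-3.14, 0.004, 0.912]
wrist_force: [-0.1, -0.6, -2.1]
width: 0.0319
finger_force: 30.0
```

Emit:
play_rows:
  translation:
    - [0, 0, 0]
    - [0, 0, 0]
    - [0, 0, 0]
  twist:
    - [0, 0, 0]
    - [0, 0, 0]
    - [0, 0, 0]
  gripper: [-1, -1, -1]

```text
time: 8.45
tool_pos: [0.5505, 0.2716, 0.3098]
ee_rot: [3.141, -0.0, 0.909]
wrist_force: [0.3, -0.1, -3.6]
width: 0.0321
finger_force: 30.0
```

Run:
```python
from h import *
o=robot.get_obs();print(o["time"],o["tool_pos"],o["ee_rot"],o["wrist_force"],o["wrist_torque"],o["width"])
p,r=pose();print(r.apply([0,0,1]))
print("grasp pt",p+r.apply([0,0,.19]))
plan([.5498,.2726,.298],.911,1)
im=robot.snapshot("wrist");m=robot.camera_model("wrist")
cv2.imwrite("pics/w5.png",im[:,:,::-1])
print(w2pix([[.5507,.2733,.09]],m))
```

```text
8.45 [0.55053103 0.27155365 0.30982394] [ 3.14130343e+00 -2.99797954e-04  9.09290924e-01] [ 0.27056349 -0.10312937 -3.55872594] [-0.01642194  0.09408916  0.01118338] 0.032121694627002255
[ 4.12384260e-04  5.88897699e-05 -9.99999913e-01]
grasp pt [0.55060938 0.27156484 0.11982396]
rows 1
[0.009, -0.031, 0.296] [0.003, -0.003, -0.017]
[[324.85944724 235.18346443]]
```

Emit:
play_rows:
  translation:
    - [0.01, -0.03, 0.1]
    - [0, 0, 0.1]
    - [0, 0, 0.1]
    - [0, 0, 0.1]
    - [0, 0, 0.07]
    - [0, 0, 0]
    - [0, 0, 0]
    - [0, 0, 0]
  twist:
    - [0, 0, -0.02]
    - [0, 0, 0]
    - [0, 0, 0]
    - [0, 0, 0]
    - [0, 0, 0]
    - [0, 0, 0]
    - [0, 0, 0]
    - [0, 0, 0]
  gripper: [-1, -1, -1, -1, -1, -1, -1, -1]

```text
time: 9.3
tool_pos: [0.5499, 0.2737, 0.291]
ee_rot: [3.141, -0.001, 0.913]
wrist_force: [-0.3, 0.6, -2.8]
width: 0.032
finger_force: 30.0
```

Run:
```python
from h import *
o=robot.get_obs();print(o["time"],o["tool_pos"],o["ee_rot"],o["wrist_force"],o["wrist_torque"],o["width"])
plan([.5498,.2726,.285],.911,1)
```

```text
9.3 [0.54987482 0.27368856 0.29099588] [ 3.14127881e+00 -5.49381815e-04  9.12875254e-01] [-0.29254374  0.59145122 -2.76946503] [ 0.04466674 -0.00487892 -0.02186362] 0.03203554961711304
rows 1
[-0.023, 0.015, 0.15] [0.003, -0.005, 0.019]
```

Emit:
play_rows:
  translation:
    - [-0.02, 0.015, 0.0]
    - [0, 0, 0.05]
    - [0, 0, 0.05]
    - [0, 0, 0.05]
    - [0, 0, 0]
  twist:
    - [0, 0, 0.02]
    - [0, 0, 0]
    - [0, 0, 0]
    - [0, 0, 0]
    - [0, 0, 0]
  gripper: [-1, -1, -1, -1, -1]

```text
time: 9.8
tool_pos: [0.5496, 0.2726, 0.2841]
ee_rot: [-3.141, 0.001, 0.911]
wrist_force: [-0.5, 0.4, -3.6]
width: 0.0317
finger_force: 30.0
```

Run:
```python
from h import *
o=robot.get_obs();print(o["time"],o["tool_pos"],o["ee_rot"],o["wrist_force"],o["wrist_torque"],o["width"])
plan([.5498,.2726,.280],.911,1)
```

```text
9.8 [0.54964411 0.27255418 0.28405573] [-3.14100018e+00  8.91954324e-04  9.10753845e-01] [-0.52412687  0.38469622 -3.60286259] [0.01290413 0.12570781 0.02866132] 0.031679282622922175
rows 1
[0.003, 0.002, 0.101] [-0.006, 0.009, -0.002]
```

Emit:
play_rows:
  translation:
    - [0, 0, 0.1]
    - [0, 0, 0.1]
    - [0, 0, 0.1]
    - [0, 0, 0.1]
    - [0, 0, 0.06]
    - [0, 0, 0]
  twist:
    - [0, 0, 0]
    - [0, 0, 0]
    - [0, 0, 0]
    - [0, 0, 0]
    - [0, 0, 0]
    - [0, 0, 0]
  gripper: [-1, -1, -1, -1, -1, -1]

```text
time: 10.4
tool_pos: [0.5496, 0.2726, 0.2656]
ee_rot: [-3.141, 0.001, 0.911]
wrist_force: [-0.7, -0.7, -3.4]
width: 0.0316
finger_force: 30.0
```

Run:
```python
from h import *
o=robot.get_obs();print(o["time"],o["tool_pos"],o["ee_rot"],o["wrist_force"],o["wrist_torque"],o["width"])
```

```text
10.4 [0.54961349 0.27255991 0.26557011] [-3.14089472e+00  9.98041399e-04  9.10801099e-01] [-0.6960826  -0.65485817 -3.3568044 ] [ 0.02926338  0.03081776 -0.02037635] 0.0315776195800505
```

Nearly seated. I'll press down lightly until there is contact.

Emit:
play_rows:
  translation:
    - [0, 0, 0.03]
    - [0, 0, 0.03]
    - [0, 0, 0]
  twist:
    - [0, 0, 0]
    - [0, 0, 0]
    - [0, 0, 0]
  gripper: [-1, -1, -1]

```text
time: 10.7
tool_pos: [0.5499, 0.2727, 0.2643]
ee_rot: [3.141, -0.001, 0.911]
wrist_force: [-0.4, -0.0, -2.7]
width: 0.0319
finger_force: 30.0
```

Emit:
play_rows:
  translation:
    - [0, 0, 0.04]
    - [0, 0, 0]
    - [0, 0, 0]
  twist:
    - [0, 0, 0]
    - [0, 0, 0]
    - [0, 0, 0]
  gripper: [-1, -1, -1]

```text
time: 11.0
tool_pos: [0.5498, 0.2727, 0.2643]
ee_rot: [3.141, -0.001, 0.911]
wrist_force: [-2.9, -1.9, 5.3]
width: 0.032
finger_force: 30.0
```

Emit:
play_rows:
  translation:
    - [0, 0, 0]
    - [0, 0, 0]
    - [0, 0, 0]
    - [0, 0, 0]
    - [0, 0, 0]
    - [0, 0, 0]
  twist:
    - [0, 0, 0]
    - [0, 0, 0]
    - [0, 0, 0]
    - [0, 0, 0]
    - [0, 0, 0]
    - [0, 0, 0]
  gripper: [0, 0, 0, 0, 0, 0]

```text
time: 11.6
tool_pos: [0.5498, 0.2726, 0.2621]
ee_rot: [-3.141, 0.0, 0.911]
wrist_force: [-0.6, 0.8, -0.2]
width: 0.0472
finger_force: 0.0
```

Run:
```python
from h import *
o=robot.get_obs();print(o["time"],o["tool_pos"],o["ee_rot"],o["wrist_force"],o["wrist_torque"],o["width"])
p,r=pose(); plan([p[0],p[1],.335],.911)
```

```text
11.6 [0.54980126 0.27261958 0.26212307] [-3.14146258e+00  7.82644530e-05  9.10738367e-01] [-0.59594749  0.80760057 -0.19313791] [-0.03907167  0.0969517   0.00760868] 0.047192098847064684
rows 3
[-0.0, -0.0, -0.607] [-0.0, 0.0, -0.001]
[-0.0, -0.0, -0.607] [-0.0, 0.0, -0.001]
[-0.0, -0.0, -0.607] [-0.0, 0.0, -0.001]
```

Emit:
play_rows:
  translation:
    - [0, 0, -0.7]
    - [0, 0, -0.9]
    - [0, 0, -0.5]
    - [-0.5, 0, 0]
    - [-0.8, 0, 0]
    - [-0.3, 0, 0]
    - [0, 0, 0]
    - [0, 0, 0]
  twist:
    - [0, 0, 0]
    - [0, 0, 0]
    - [0, 0, 0]
    - [0, 0, 0]
    - [0, 0, 0]
    - [0, 0, 0]
    - [0, 0, 0]
    - [0, 0, 0]
  gripper: [0, 0, 0, 0, 0, 0, 0, 0]

```text
time: 12.4
tool_pos: [0.5108, 0.2223, 0.3464]
ee_rot: [3.142, -0.001, 0.911]
wrist_force: [-0.0, -0.8, 0.5]
width: 0.0468
finger_force: 0.0
```

Run:
```python
from h import *
o=robot.get_obs();print(o["time"],o["tool_pos"],o["ee_rot"],o["wrist_force"],o["width"])
im=robot.snapshot("wrist");m=robot.camera_model("wrist")
cv2.imwrite("pics/w6.png",im[:,:,::-1])
for n in["grip_mid","crank","plate","jaw_face","fixed_face"]:print(n,[(round(d["score"],2),np.round(d["centre"],4)) for d in robot.spot_point(n,"wrist")[:2]])
plan([.5109,.2219,.29],.911)
print(w2pix([[.5109,.2219,.127],[.5507,.2733,.092]],m))
```

```text
12.4 [0.51082998 0.22229258 0.34640822] [ 3.14150494e+00 -1.19437791e-03  9.10527923e-01] [-0.02035081 -0.83884693  0.46660478] 0.04675309016848429
grip_mid [(0.9, array([0.5161, 0.2191, 0.1053])), (0.86, array([0.3575, 0.0604, 0.0451]))]
crank [(0.87, array([0.3499, 0.1212, 0.0005])), (0.72, array([0.2966, 0.2381, 0.0039]))]
plate [(0.67, array([0.5133, 0.2186, 0.1031])), (0.23, array([0.5434, 0.2725, 0.0017]))]
jaw_face [(0.96, array([0.6097, 0.3034, 0.0263]))]
fixed_face [(0.7, array([0.5533, 0.2737, 0.0652]))]
rows 2
[-0.006, 0.005, 0.7] [-0.001, 0.001, 0.001]
[-0.006, 0.005, 0.7] [-0.001, 0.001, 0.001]
[[326.80639807 238.39303035]
 [326.76491808 133.36761695]]
```

View pics/w6.png

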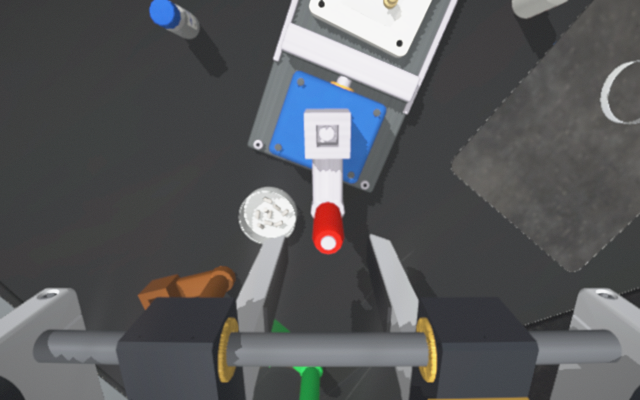

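The crank sits on the shaft, with the hub at (327,134) and the grip top at (328,241), close to the prediction of (327,238). I'll go down onto the grip.

Emit:
play_rows:
  translation:
    - [0, 0, 0.7]
    - [0, 0, 0.7]
    - [0, 0, 0]
    - [0, 0, 0]
    - [0, 0, 0]
    - [0, 0, 0]
    - [0, 0, 0]
    - [0, 0, 0]
  twist:
    - [0, 0, 0]
    - [0, 0, 0]
    - [0, 0, 0]
    - [0, 0, 0]
    - [0, 0, 0]
    - [0, 0, 0]
    - [0, 0, 0]
    - [0, 0, 0]
  gripper: [0, 0, 0, -1, -1, -1, -1, -1]

```text
time: 13.5
tool_pos: [0.5109, 0.2222, 0.2918]
ee_rot: [3.14, -0.002, 0.911]
wrist_force: [0.0, -0.8, 2.0]
width: 0.0217
finger_force: 30.0
```

```bash
cat >> h.py <<'E'
C=np.array([.5507,.2733]); Q=1
def ph(p): d=p[:2]-C; return np.degrees(np.arctan2(d[1],d[0])),np.hypot(*d)
def rep(c=None):
    o=robot.get_obs(); p,r=pose(); c=C if c is None else c; d=p[:2]-c; a=np.arctan2(d[1],d[0]); f=o["wrist_force"]
    rad=np.array([np.cos(a),np.sin(a)]); tan=np.array([np.sin(a),-np.cos(a)])
    print("t",round(o["time"],2),"ang",round(np.degrees(a),2),"rad",round(np.hypot(*d)*1e3,2),"z",round(p[2],4),"yaw",o["ee_rot"][2].round(3),"Ftan",round(f[:2]@tan,2),"Frad",round(f[:2]@rad,2),"Fz",f[2].round(1),"w",o["width"].round(4),o["finger_force"].round(0),"p",p.round(4))
    return p,r,a
def wind(dth,n,c=None,rad=.065):
    c=C if c is None else c
    p,r,a=rep(c)
    # commanded from nominal circle at present angle
    for i in range(n):
        a1=a-np.radians(dth)*i;a2=a1-np.radians(dth)
        d=rad*np.array([np.cos(a2)-np.cos(a1),np.sin(a2)-np.sin(a1),0])
        t=r.inv().apply(d)/.04; print([round(t[0],2),round(t[1],2),0],end=",")
    print()
E
python3 -c "
from h import *
wind(8,8)"
```

```text
Traceback (most recent call last):
  File "h.py", line 35, in wind
    p,r,a=rep(c)
          ~~~^^^
  File "h.py", line 31, in rep
    print("t",round(o["time"],2),"ang",round(np.degrees(a),2),"rad",round(np.hypot(*d)*1e3,2),"z",round(p[2],4),"yaw",o["ee_rot"][2].round(3),"Ftan",round(f[:2]@tan,2),"Frad",round(f[:2]@rad,2),"Fz",f[2].round(1),"w",o["width"].round(4),o["finger_force"].round(0),"p",p.round(4))
                                                                                                                                                                                                                         ^^^^^^^^^^^^^^^^
AttributeError: 'float' object has no attribute 'round'
```

```bash
sed -i 's/f\[2\].round(1)/round(float(f[2]),1)/;s/o\["width"\].round(4),o\["finger_force"\].round(0)/round(float(o["width"]),4),round(float(o["finger_force"]))/;s/o\["ee_rot"\]\[2\].round(3)/round(float(o["ee_rot"][2]),3)/;s/round(t\[0\],2),round(t\[1\],2)/float(round(t[0],3)),float(round(t[1],3))/;s/^C=.*/C=np.array([.5509,.2734])/' h.py
python3 -c "
from h import *
wind(12,24)"
```

```text
t 13.5 ang -127.99 rad 64.99 z 0.2918 yaw 0.911 Ftan -0.53 Frad 0.65 Fz 2.0 w 0.0217 30 p [0.5109 0.2222 0.2918]
[0.037, -0.338, 0],[0.106, -0.323, 0],[0.171, -0.294, 0],[0.228, -0.252, 0],[0.275, -0.199, 0],[0.311, -0.137, 0],[0.333, -0.07, 0],[0.34, 0.001, 0],[0.332, 0.072, 0],[0.31, 0.139, 0],[0.274, 0.201, 0],[0.227, 0.253, 0],[0.169, 0.295, 0],[0.104, 0.323, 0],[0.034, 0.338, 0],[-0.037, 0.338, 0],[-0.106, 0.323, 0],[-0.171, 0.294, 0],[-0.228, 0.252, 0],[-0.275, 0.199, 0],[-0.311, 0.137, 0],[-0.333, 0.07, 0],[-0.34, -0.001, 0],[-0.332, -0.072, 0],
```

Emit:
play_rows:
  translation:
    - [0.037, -0.338, 0]
    - [0.106, -0.323, 0]
    - [0.171, -0.294, 0]
    - [0.228, -0.252, 0]
    - [0, 0, 0]
    - [0, 0, 0]
  twist:
    - [0, 0, 0]
    - [0, 0, 0]
    - [0, 0, 0]
    - [0, 0, 0]
    - [0, 0, 0]
    - [0, 0, 0]
  gripper: [-1, -1, -1, -1, -1, -1]

```text
time: 14.1
tool_pos: [0.485, 0.2704, 0.2924]
ee_rot: [3.14, -0.003, 0.913]
wrist_force: [-1.3, -1.9, 7.3]
width: 0.0206
finger_force: 30.1
```

```bash
python3 -c "
from h import *
rep()"
```

```text
t 14.1 ang -177.35 rad 66.0 z 0.2924 yaw 0.913 Ftan -1.85 Frad 1.35 Fz 7.3 w 0.0206 30 p [0.485  0.2704 0.2924]
```

Emit:
play_rows:
  translation:
    - [0.275, -0.199, 0]
    - [0.311, -0.137, 0]
    - [0.333, -0.07, 0]
    - [0.34, 0.001, 0]
    - [0.332, 0.072, 0]
    - [0.31, 0.139, 0]
    - [0.274, 0.201, 0]
    - [0.227, 0.253, 0]
  twist:
    - [0, 0, 0]
    - [0, 0, 0]
    - [0, 0, 0]
    - [0, 0, 0]
    - [0, 0, 0]
    - [0, 0, 0]
    - [0, 0, 0]
    - [0, 0, 0]
  gripper: [-1, -1, -1, -1, -1, -1, -1, -1]

```text
time: 14.9
tool_pos: [0.5512, 0.3421, 0.2931]
ee_rot: [-3.137, -0.006, 0.914]
wrist_force: [-3.1, 4.6, 8.5]
width: 0.0213
finger_force: 30.0
```

```bash
python3 -c "
from h import *
rep()"
```

```text
t 14.9 ang 89.79 rad 68.71 z 0.2931 yaw 0.914 Ftan -3.12 Frad 4.63 Fz 8.5 w 0.0213 30 p [0.5512 0.3421 0.2931]
```

Emit:
play_rows:
  translation:
    - [0.169, 0.295, -0.02]
    - [0.104, 0.323, 0]
    - [0.034, 0.338, 0]
    - [-0.037, 0.338, 0]
    - [-0.106, 0.323, 0]
    - [-0.171, 0.294, 0]
    - [-0.228, 0.252, 0]
    - [-0.275, 0.199, 0]
  twist:
    - [0, 0, 0]
    - [0, 0, 0]
    - [0, 0, 0]
    - [0, 0, 0]
    - [0, 0, 0]
    - [0, 0, 0]
    - [0, 0, 0]
    - [0, 0, 0]
  gripper: [-1, -1, -1, -1, -1, -1, -1, -1]

```text
time: 15.7
tool_pos: [0.6158, 0.2665, 0.2946]
ee_rot: [3.139, -0.011, 0.912]
wrist_force: [4.0, 2.3, 7.6]
width: 0.0213
finger_force: 30.0
```

Emit:
play_rows:
  translation:
    - [-0.311, 0.137, 0]
    - [-0.333, 0.07, 0]
    - [-0.34, -0.001, 0]
    - [-0.332, -0.072, 0]
    - [-0.31, -0.139, 0]
    - [-0.274, -0.201, 0]
    - [0, 0, 0]
    - [0, 0, 0]
  twist:
    - [0, 0, 0]
    - [0, 0, 0]
    - [0, 0, 0]
    - [0, 0, 0]
    - [0, 0, 0]
    - [0, 0, 0]
    - [0, 0, 0]
    - [0, 0, 0]
  gripper: [-1, -1, -1, -1, -1, -1, -1, -1]

```text
time: 16.5
tool_pos: [0.561, 0.2112, 0.2938]
ee_rot: [-3.141, -0.005, 0.912]
wrist_force: [-0.3, 0.1, 9.3]
width: 0.0208
finger_force: 30.1
```

```bash
python3 -c "
from h import *
rep()
for n in['jaw_face','plate','fixed_face']:
  for c in['top','side']:
    robot.snapshot(c);print(n,c,[(round(d['score'],2),np.round(d['centre'],4)) for d in robot.spot_point(n,c)[:1]])
rep()
"
```

```text
t 16.5 ang -80.75 rad 63.03 z 0.2938 yaw 0.912 Ftan 0.26 Frad -0.16 Fz 9.3 w 0.0208 30 p [0.561  0.2112 0.2938]
jaw_face top [(0.7, array([0.6224, 0.3183, 0.0253]))]
jaw_face side [(0.91, array([0.6203, 0.3173, 0.0266]))]
plate top [(0.75, array([0.6459, 0.3398, 0.0132]))]
plate side [(0.7, array([0.6518, 0.3349, 0.0166]))]
fixed_face top [(0.83, array([0.7052, 0.3665, 0.0283]))]
fixed_face side [(0.98, array([0.7075, 0.3628, 0.0209]))]
t 17.1 ang -80.53 rad 63.03 z 0.2938 yaw 0.912 Ftan 0.22 Frad -0.74 Fz 9.8 w 0.0217 30 p [0.5613 0.2112 0.2938]
```

```bash
python3 -c "
from h import *
from scipy.optimize import least_squares
P=np.array([[.485,.2704],[.5109,.2222],[.5613,.2112]])
s=least_squares(lambda c:np.hypot(*(P-c).T)-.065,C).x;print(s)
wind(12,24)
"
```

```text
[0.54959035 0.27486421]
t 17.1 ang -80.53 rad 63.03 z 0.2938 yaw 0.912 Ftan 0.22 Frad -0.74 Fz 9.8 w 0.0217 30 p [0.5613 0.2112 0.2938]
[-0.224, -0.256, 0],[-0.166, -0.297, 0],[-0.101, -0.325, 0],[-0.031, -0.338, 0],[0.04, -0.337, 0],[0.109, -0.322, 0],[0.174, -0.292, 0],[0.231, -0.249, 0],[0.278, -0.196, 0],[0.312, -0.134, 0],[0.333, -0.066, 0],[0.34, 0.005, 0],[0.331, 0.075, 0],[0.308, 0.142, 0],[0.272, 0.203, 0],[0.224, 0.256, 0],[0.166, 0.297, 0],[0.101, 0.325, 0],[0.031, 0.338, 0],[-0.04, 0.337, 0],[-0.109, 0.322, 0],[-0.174, 0.292, 0],[-0.231, 0.249, 0],[-0.278, 0.196, 0],
```

Emit:
play_rows:
  translation:
    - [-0.224, -0.256, -0.03]
    - [-0.166, -0.297, 0]
    - [-0.1, -0.325, 0]
    - [-0.03, -0.338, 0]
    - [0.04, -0.337, 0]
    - [0.11, -0.322, 0]
    - [0.174, -0.292, 0]
    - [0.23, -0.25, 0]
  twist:
    - [0, 0, 0]
    - [0, 0, 0]
    - [0, 0, 0]
    - [0, 0, 0]
    - [0, 0, 0]
    - [0, 0, 0]
    - [0, 0, 0]
    - [0, 0, 0]
  gripper: [-1, -1, -1, -1, -1, -1, -1, -1]

```text
time: 17.9
tool_pos: [0.4863, 0.2705, 0.2939]
ee_rot: [3.137, -0.003, 0.911]
wrist_force: [5.3, -3.0, 4.7]
width: 0.0212
finger_force: 30.0
```

Emit:
play_rows:
  translation:
    - [0.278, -0.196, 0]
    - [0.312, -0.134, 0]
    - [0.333, -0.066, 0]
    - [0.34, 0.005, 0]
    - [0.33, 0.075, 0]
    - [0.308, 0.142, 0]
    - [0.272, 0.203, 0]
    - [0, 0, 0]
  twist:
    - [0, 0, 0]
    - [0, 0, 0]
    - [0, 0, 0]
    - [0, 0, 0]
    - [0, 0, 0]
    - [0, 0, 0]
    - [0, 0, 0]
    - [0, 0, 0]
  gripper: [-1, -1, -1, -1, -1, -1, -1, -1]

```text
time: 18.7
tool_pos: [0.5397, 0.3402, 0.294]
ee_rot: [-3.138, -0.003, 0.913]
wrist_force: [-1.5, 4.3, 7.7]
width: 0.0211
finger_force: 30.1
```

```bash
python3 -c "
from h import *
robot.snapshot('top')
for n in['jaw_face','plate','fixed_face']:
    print(n,[(round(d['score'],2),np.round(d['centre'],4)) for d in robot.spot_point(n,'top')[:1]])
wind(6,24)
"
```

```text
jaw_face [(0.64, array([0.63  , 0.3214, 0.0244]))]
plate [(0.57, array([0.6558, 0.3431, 0.0144]))]
fixed_face [(0.62, array([0.7056, 0.3696, 0.0303]))]
t 18.9 ang 99.99 rad 67.64 z 0.2941 yaw 0.913 Ftan -0.08 Frad 3.28 Fz 7.7 w 0.0215 30 p [0.5392 0.34   0.2941]
[0.12, 0.121, 0],[0.106, 0.133, 0],[0.092, 0.143, 0],[0.076, 0.152, 0],[0.06, 0.159, 0],[0.043, 0.165, 0],[0.026, 0.168, 0],[0.008, 0.17, 0],[-0.01, 0.17, 0],[-0.028, 0.168, 0],[-0.045, 0.164, 0],[-0.062, 0.158, 0],[-0.078, 0.151, 0],[-0.093, 0.142, 0],[-0.108, 0.132, 0],[-0.121, 0.12, 0],[-0.133, 0.106, 0],[-0.143, 0.092, 0],[-0.152, 0.076, 0],[-0.159, 0.06, 0],[-0.165, 0.043, 0],[-0.168, 0.026, 0],[-0.17, 0.008, 0],[-0.17, -0.01, 0],
```

Emit:
play_rows:
  translation:
    - [0.12, 0.121, 0]
    - [0.106, 0.133, 0]
    - [0.092, 0.143, 0]
    - [0.076, 0.152, 0]
    - [0.06, 0.159, 0]
    - [0.043, 0.165, 0]
  twist:
    - [0, 0, 0]
    - [0, 0, 0]
    - [0, 0, 0]
    - [0, 0, 0]
    - [0, 0, 0]
    - [0, 0, 0]
  gripper: [-1, -1, -1, -1, -1, -1]

```text
time: 19.5
tool_pos: [0.5787, 0.3355, 0.2942]
ee_rot: [-3.137, -0.006, 0.914]
wrist_force: [-0.6, 8.2, 6.4]
width: 0.0217
finger_force: 30.0
```

```bash
python3 -c "
from h import *
m=robot.camera_model('wrist');im=robot.snapshot('wrist');cv2.imwrite('pics/w7.png',im[:,:,::-1])
print(w2pix([[.706,.366,.03],[.63,.321,.03]],m))
wind(3,24)
"
```

```text
[[444.38108105  80.71654547]
 [392.0958675  192.68930001]]
t 19.55 ang 64.98 rad 67.9 z 0.2943 yaw 0.913 Ftan -3.35 Frad 6.02 Fz 6.9 w 0.0214 30 p [0.5796 0.3349 0.2943]
[0.016, 0.083, 0],[0.012, 0.084, 0],[0.008, 0.085, 0],[0.003, 0.085, 0],[-0.001, 0.085, 0],[-0.006, 0.085, 0],[-0.01, 0.084, 0],[-0.015, 0.084, 0],[-0.019, 0.083, 0],[-0.023, 0.082, 0],[-0.027, 0.081, 0],[-0.032, 0.079, 0],[-0.036, 0.077, 0],[-0.04, 0.075, 0],[-0.044, 0.073, 0],[-0.047, 0.071, 0],[-0.051, 0.068, 0],[-0.054, 0.065, 0],[-0.058, 0.062, 0],[-0.061, 0.059, 0],[-0.064, 0.056, 0],[-0.067, 0.053, 0],[-0.07, 0.049, 0],[-0.072, 0.045, 0],
```

View pics/w7.png

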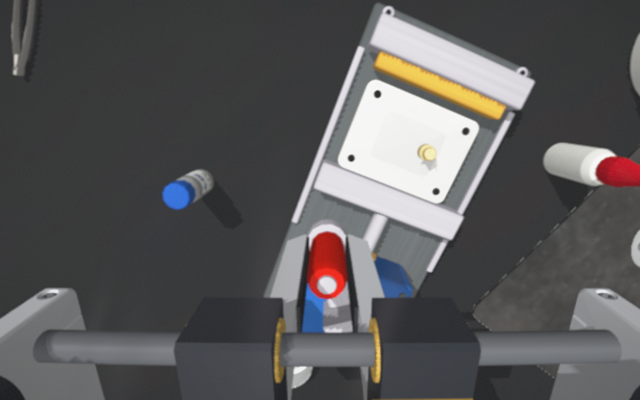

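```bash
python3 -c "
from h import *
m=robot.camera_model('wrist')
u=np.array([np.cos(np.radians(30.6)),np.sin(np.radians(30.6))])
f=lambda uv,z:np.round((pix2w('wrist',uv,z,m)[:,:2]-C)@u*1e3,1)
print('plate far',f([[373,80],[479,123],[427,101]],.026))
for z in(.026,.029,.032):print('pad near',z,f([[375,67],[500,117],[437,92]],z))
print('jaw top far edge',f([[327,163],[465,213]],.035)); print('plate near',f([[340,165],[443,203]],.026))
print('fixed front top',f([[372,46],[524,106]],.035))
"
```

```text
plate far [163.4 165.5 164.9]
pad near 0.026 [172.  175.3 173.3]
pad near 0.029 [171.5 174.8 172.9]
pad near 0.032 [171.1 174.3 172.4]
jaw top far edge [ 96.7 100.3]
plate near [97.6 99.9]
fixed front top [182.1 187. ]
```

The plate now touches the moving jaw and the pad gap is about 8 mm, or about 145°. I'll wind about 96° more, then go in slow steps.

```bash
python3 -c "
from h import *
wind(6,18)
"
```

```text
t 19.55 ang 64.98 rad 67.9 z 0.2943 yaw 0.913 Ftan -3.35 Frad 6.02 Fz 6.9 w 0.0214 30 p [0.5796 0.3349 0.2943]
[0.029, 0.168, 0],[0.011, 0.17, 0],[-0.007, 0.17, 0],[-0.025, 0.168, 0],[-0.042, 0.165, 0],[-0.059, 0.159, 0],[-0.075, 0.152, 0],[-0.091, 0.144, 0],[-0.105, 0.133, 0],[-0.119, 0.122, 0],[-0.131, 0.109, 0],[-0.142, 0.094, 0],[-0.151, 0.079, 0],[-0.158, 0.063, 0],[-0.164, 0.046, 0],[-0.168, 0.029, 0],[-0.17, 0.011, 0],[-0.17, -0.007, 0],
```

Emit:
play_rows:
  translation:
    - [0.03, 0.153, 0]
    - [0.01, 0.155, 0]
    - [-0.007, 0.155, 0]
    - [-0.025, 0.168, 0]
    - [-0.042, 0.165, 0]
    - [-0.06, 0.16, 0]
    - [-0.075, 0.152, 0]
    - [-0.09, 0.144, 0]
  twist:
    - [0, 0, 0]
    - [0, 0, 0]
    - [0, 0, 0]
    - [0, 0, 0]
    - [0, 0, 0]
    - [0, 0, 0]
    - [0, 0, 0]
    - [0, 0, 0]
  gripper: [-1, -1, -1, -1, -1, -1, -1, -1]

```text
time: 20.35
tool_pos: [0.6136, 0.2957, 0.2946]
ee_rot: [3.141, -0.009, 0.913]
wrist_force: [5.6, 4.4, 5.1]
width: 0.021
finger_force: 30.0
```

Emit:
play_rows:
  translation:
    - [-0.105, 0.133, 0]
    - [-0.12, 0.122, 0]
    - [-0.13, 0.109, 0]
    - [-0.142, 0.094, 0]
    - [-0.15, 0.08, 0]
    - [0, 0, 0]
  twist:
    - [0, 0, 0]
    - [0, 0, 0]
    - [0, 0, 0]
    - [0, 0, 0]
    - [0, 0, 0]
    - [0, 0, 0]
  gripper: [-1, -1, -1, -1, -1, -1]

```text
time: 20.95
tool_pos: [0.6148, 0.2602, 0.2945]
ee_rot: [3.139, -0.005, 0.911]
wrist_force: [6.3, -0.4, 6.6]
width: 0.0215
finger_force: 30.0
```

```bash
python3 -c "
from h import *
c=np.array([.5498,.2747])
m=robot.camera_model('wrist');im=robot.snapshot('wrist');x,y=(w2pix([[.69,.355,.03]],m)[0]).astype(int);print(x,y)
x=max(0,min(x-80,480));y=max(0,min(y-60,280));cv2.imwrite('pics/w8.png',cv2.resize(im[y:y+120,x:x+160],None,fx=5,fy=5,interpolation=2)[:,:,::-1]);print('origin',x,y)
wind(3,16,c)
"
```

```text
327 50
origin 247 0
t 21.0 ang -12.47 rad 66.61 z 0.2945 yaw 0.911 Ftan -1.58 Frad 4.88 Fz 6.3 w 0.0212 30 p [0.6148 0.2603 0.2945]
[-0.078, 0.034, 0],[-0.08, 0.03, 0],[-0.081, 0.026, 0],[-0.082, 0.022, 0],[-0.083, 0.017, 0],[-0.084, 0.013, 0],[-0.085, 0.009, 0],[-0.085, 0.004, 0],[-0.085, -0.0, 0],[-0.085, -0.005, 0],[-0.085, -0.009, 0],[-0.084, -0.014, 0],[-0.083, -0.018, 0],[-0.082, -0.022, 0],[-0.081, -0.027, 0],[-0.079, -0.031, 0],
```

View pics/w8.png

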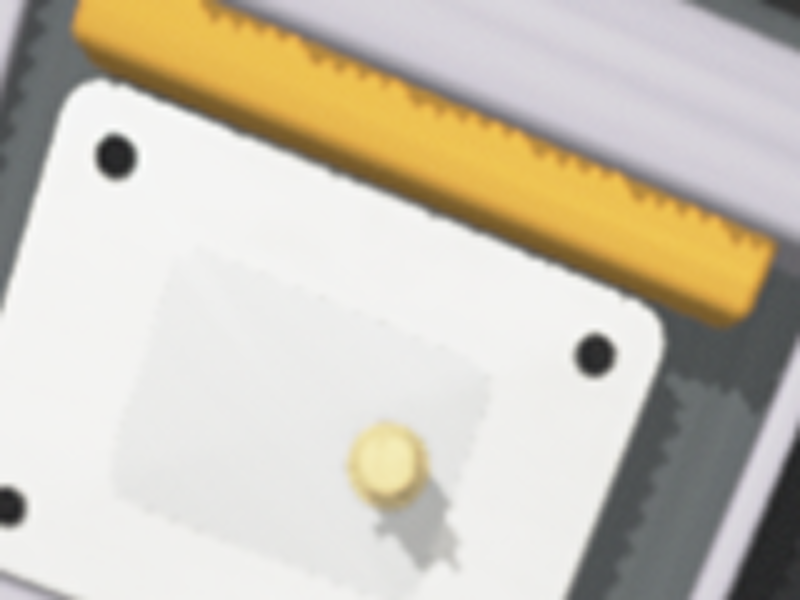

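```bash
python3 -c "
from h import *
m=robot.camera_model('wrist')
u=np.array([np.cos(np.radians(30.6)),np.sin(np.radians(30.6))])
f=lambda uv,z:np.round((pix2w('wrist',np.array(uv)/5-.4+[247,0],z,m)[:,:2]-C)@u*1e3,1)
print(f([[230,127],[430,208],[560,265]],.026))
for z in(.029,.032):print(f([[230,100],[430,180],[560,235]],z))
"
```

```text
[168.6 169.1 169. ]
[171.2 171.9 172.1]
[170.7 171.4 171.5]
```

Emit:
play_rows:
  translation:
    - [-0.078, 0.034, 0]
    - [-0.08, 0.03, 0]
    - [-0.081, 0.026, 0]
    - [-0.082, 0.022, 0]
    - [-0.083, 0.017, 0]
    - [0, 0, 0]
  twist:
    - [0, 0, 0]
    - [0, 0, 0]
    - [0, 0, 0]
    - [0, 0, 0]
    - [0, 0, 0]
    - [0, 0, 0]
  gripper: [-1, -1, -1, -1, -1, -1]

```text
time: 21.6
tool_pos: [0.6088, 0.2446, 0.2945]
ee_rot: [3.14, -0.005, 0.911]
wrist_force: [4.0, -0.1, 7.1]
width: 0.0212
finger_force: 30.0
```

```bash
python3 -c "
from h import *
c=np.array([.5498,.2747])
wind(2,8,c)
"
```

```text
t 21.6 ang -27.03 rad 66.18 z 0.2945 yaw 0.911 Ftan -1.74 Frad 3.66 Fz 7.1 w 0.0212 30 p [0.6088 0.2446 0.2945]
[-0.056, 0.01, 0],[-0.056, 0.008, 0],[-0.056, 0.006, 0],[-0.057, 0.004, 0],[-0.057, 0.002, 0],[-0.057, -0.0, 0],[-0.057, -0.002, 0],[-0.057, -0.004, 0],
```

Emit:
play_rows:
  translation:
    - [-0.056, 0.01, 0]
    - [-0.056, 0.008, 0]
    - [-0.056, 0.006, 0]
    - [-0.057, 0.004, 0]
    - [0, 0, 0]
  twist:
    - [0, 0, 0]
    - [0, 0, 0]
    - [0, 0, 0]
    - [0, 0, 0]
    - [0, 0, 0]
  gripper: [-1, -1, -1, -1, -1]

```text
time: 22.1
tool_pos: [0.604, 0.237, 0.2944]
ee_rot: [3.14, -0.005, 0.912]
wrist_force: [3.2, 0.3, 7.4]
width: 0.0216
finger_force: 30.0
```

```bash
python3 -c "
from h import *
c=np.array([.5498,.2747])
wind(2,12,c)
"
```

```text
t 22.1 ang -34.8 rad 65.99 z 0.2944 yaw 0.912 Ftan -2.08 Frad 2.43 Fz 7.4 w 0.0216 30 p [0.604  0.237  0.2944]
[-0.057, 0.002, 0],[-0.057, -0.0, 0],[-0.057, -0.002, 0],[-0.057, -0.004, 0],[-0.056, -0.006, 0],[-0.056, -0.008, 0],[-0.056, -0.01, 0],[-0.055, -0.012, 0],[-0.055, -0.014, 0],[-0.055, -0.016, 0],[-0.054, -0.018, 0],[-0.053, -0.019, 0],
```

Emit:
play_rows:
  translation:
    - [-0.057, 0.002, 0]
    - [-0.057, 0, 0]
    - [-0.057, -0.002, 0]
    - [0, 0, 0]
  twist:
    - [0, 0, 0]
    - [0, 0, 0]
    - [0, 0, 0]
    - [0, 0, 0]
  gripper: [-1, -1, -1, -1]

```text
time: 22.5
tool_pos: [0.5997, 0.2317, 0.2943]
ee_rot: [3.141, -0.004, 0.912]
wrist_force: [3.3, 0.7, 7.4]
width: 0.0215
finger_force: 30.0
```

```bash
python3 -c "
from h import *
rep(np.array([.5498,.2747]))
"
```

```text
t 22.5 ang -40.74 rad 65.83 z 0.2943 yaw 0.912 Ftan -2.7 Frad 2.03 Fz 7.4 w 0.0215 30 p [0.5997 0.2317 0.2943]
```

Emit:
play_rows:
  translation:
    - [-0.057, -0.004, 0]
    - [-0.056, -0.006, 0]
    - [-0.056, -0.008, 0]
    - [0, 0, 0]
  twist:
    - [0, 0, 0]
    - [0, 0, 0]
    - [0, 0, 0]
    - [0, 0, 0]
  gripper: [-1, -1, -1, -1]

```text
time: 22.9
tool_pos: [0.5949, 0.227, 0.2943]
ee_rot: [3.141, -0.004, 0.912]
wrist_force: [3.4, 1.3, 6.4]
width: 0.0213
finger_force: 30.0
```

Emit:
play_rows:
  translation:
    - [-0.056, -0.01, 0]
    - [-0.055, -0.012, 0]
    - [0, 0, 0]
  twist:
    - [0, 0, 0]
    - [0, 0, 0]
    - [0, 0, 0]
  gripper: [-1, -1, -1]

```text
time: 23.2
tool_pos: [0.5916, 0.2242, 0.2943]
ee_rot: [3.141, -0.005, 0.912]
wrist_force: [2.5, 1.1, 7.4]
width: 0.021
finger_force: 30.0
```

```bash
python3 -c "
from h import *
rep(np.array([.5498,.2747]))
"
```

```text
t 23.2 ang -50.42 rad 65.57 z 0.2943 yaw 0.912 Ftan -2.59 Frad 0.75 Fz 7.4 w 0.021 30 p [0.5916 0.2242 0.2943]
```

```bash
python3 -c "
from h import *
wind(2,24,np.array([.5498,.2747]))
m=robot.camera_model('wrist');im=robot.snapshot('wrist');cv2.imwrite('pics/w9.png',im[:,:,::-1]);print(w2pix([[.69,.355,.03]],m))
"
```

```text
t 23.2 ang -50.42 rad 65.57 z 0.2943 yaw 0.912 Ftan -2.59 Frad 0.75 Fz 7.4 w 0.021 30 p [0.5916 0.2242 0.2943]
[-0.055, -0.013, 0],[-0.055, -0.015, 0],[-0.054, -0.017, 0],[-0.053, -0.019, 0],[-0.053, -0.021, 0],[-0.052, -0.023, 0],[-0.051, -0.025, 0],[-0.05, -0.026, 0],[-0.049, -0.028, 0],[-0.048, -0.03, 0],[-0.047, -0.031, 0],[-0.046, -0.033, 0],[-0.045, -0.035, 0],[-0.044, -0.036, 0],[-0.042, -0.038, 0],[-0.041, -0.039, 0],[-0.04, -0.041, 0],[-0.038, -0.042, 0],[-0.037, -0.043, 0],[-0.035, -0.044, 0],[-0.034, -0.046, 0],[-0.032, -0.047, 0],[-0.03, -0.048, 0],[-0.029, -0.049, 0],
[[322.8577093  -18.33817868]]
```

Emit:
play_rows:
  translation:
    - [-0.055, -0.014, 0]
    - [-0.055, -0.016, 0]
    - [-0.054, -0.018, 0]
    - [0, 0, 0]
  twist:
    - [0, 0, 0]
    - [0, 0, 0]
    - [0, 0, 0]
    - [0, 0, 0]
  gripper: [-1, -1, -1, -1]

```text
time: 23.65
tool_pos: [0.5868, 0.2209, 0.2945]
ee_rot: [3.14, -0.01, 0.912]
wrist_force: [6.4, 4.4, 5.1]
width: 0.021
finger_force: 30.0
```

Emit:
play_rows:
  translation:
    - [0, 0, 0]
    - [0, 0, 0]
  twist:
    - [0, 0, 0]
    - [0, 0, 0]
  gripper: [-1, -1]

```text
time: 23.85
tool_pos: [0.5868, 0.2209, 0.2945]
ee_rot: [3.14, -0.009, 0.912]
wrist_force: [6.1, 3.1, 4.2]
width: 0.0214
finger_force: 30.0
```

```bash
python3 -c "
from h import *
rep(np.array([.5498,.2747]))
"
```

```text
t 23.85 ang -55.46 rad 65.31 z 0.2945 yaw 0.912 Ftan -6.79 Frad 0.9 Fz 4.2 w 0.0214 30 p [0.5868 0.2209 0.2945]
```

Emit:
play_rows:
  translation:
    - [0, 0, 0]
    - [0, 0, 0]
    - [0, 0, 0]
    - [0, 0, 0]
    - [0, 0, 0]
    - [0, 0, 0]
  twist:
    - [0, 0, 0]
    - [0, 0, 0]
    - [0, 0, 0]
    - [0, 0, 0]
    - [0, 0, 0]
    - [0, 0, 0]
  gripper: [0.1, 0.1, 0.1, 0.1, 0.1, 0.1]

```text
time: 24.45
tool_pos: [0.5861, 0.2183, 0.2919]
ee_rot: [-3.141, 0.001, 0.911]
wrist_force: [-0.1, 0.7, -0.2]
width: 0.0516
finger_force: 0.0
```

Emit:
play_rows:
  translation:
    - [0, 0, -0.3]
    - [0, 0, -0.6]
    - [0, 0, -0.8]
    - [0, 0, -0.8]
    - [-0.7, 0, -0.4]
    - [-0.9, 0, 0]
    - [-0.7, 0, 0]
    - [0, 0, 0]
  twist:
    - [0, 0, 0]
    - [0, 0, 0]
    - [0, 0, 0]
    - [0, 0, 0]
    - [0, 0, 0]
    - [0, 0, 0]
    - [0, 0, 0]
    - [0, 0, 0]
  gripper: [0.1, 0.1, 0.1, 0.1, 0.1, 0.1, 0.1, 0.1]

```text
time: 25.25
tool_pos: [0.5284, 0.1438, 0.4104]
ee_rot: [3.14, -0.001, 0.908]
wrist_force: [-0.1, 0.3, 0.1]
width: 0.0514
finger_force: 0.0
```

```bash
python3 -c "
from h import *
rep(np.array([.5498,.2747]))
im=robot.snapshot('wrist');cv2.imwrite('pics/w10.png',im[:,:,::-1])
for n in['shaft_seat','crank','grip_mid','vial','tin','dropper']:print(n,[(round(d['score'],2),np.round(d['centre'],4)) for d in robot.spot_point(n,'wrist')[:2]])
"
```

```text
t 25.25 ang -99.29 rad 132.68 z 0.4104 yaw 0.908 Ftan 0.2 Frad -0.28 Fz 0.1 w 0.0514 0 p [0.5284 0.1438 0.4104]
shaft_seat [(0.67, array([0.5529, 0.2695, 0.0648]))]
crank [(0.86, array([0.5483, 0.2695, 0.0661])), (0.8, array([ 0.3543, -0.0863, -0.0008]))]
grip_mid [(0.73, array([ 0.3216, -0.0356,  0.0505])), (0.72, array([0.5956, 0.2171, 0.1101]))]
vial []
tin [(0.94, array([ 4.486e-01,  2.386e-01, -4.000e-04])), (0.37, array([0.597 , 0.2204, 0.109 ]))]
dropper []
```

View pics/w10.png

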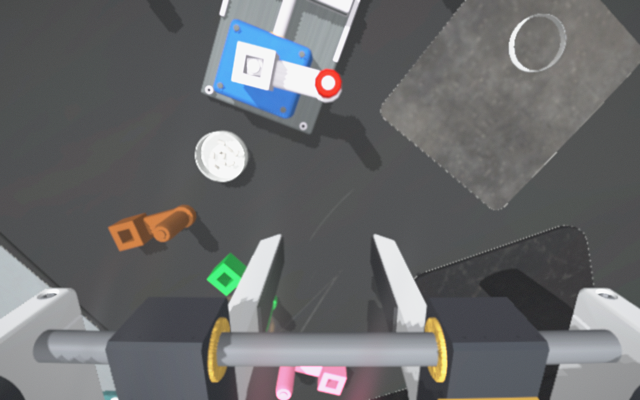

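The crank is still on the shaft, hub at (255,66) and grip at (328,84). Its measured underside is at 66 mm and the grip at 110 mm, which matches fully seated. The hand is clear, so I'm handing the job in.

```bash
python3 -c "
from bench import robot
print(robot.close_job())"
```

```text
the job is handed in; nothing more can be done
None
```

I fitted the steel crank down onto its collar and wound it about 1.8 turns clockwise until the grip resisted with about 7 N (peak reading 7.8 N), then let go and handed the job in at about 25 s. The crank is still on the shaft and I touched no bystanders, though I didn't re-check the vial or the dropper bottle at the end.

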